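# Seat the blood-tube rack in the rack mixer and lock its two-stage clamp lever

## Robot

A 6-joint arm with a two-finger parallel gripper is mounted at the origin on a cart in front of the work surface, level with it; the furniture and walls round the work are solid. World frame = base frame: x ahead of the robot, y to its left, z up, the work surface at z = 0. Lengths are in mm, angles in rad, forces in N, time in s.
With the tool pointing down it reaches from about 375 to 975 mm from the base axis. Payload 3.8 kg.
Tool frame: the origin (TCP) lies at the very end of the fingers, on their centre line; the grasp point (between the pads) lies 19 mm behind it; z points along the fingers, y is the direction in which the jaws open and shut (so a half turn about z gives the same grasp; the last joint's range is limited). The gripper opens to 88 mm and grips with 3 to 60 N. Pads are 18 mm wide; open, the fingers measure 123 mm over their backs; the gripper's body (75 mm by 187 mm) begins 45 mm behind the grasp point.
Start: joints at [1.204, 0.264, 1.604, -0, 1.274, -0.037], TCP at [218.599, 638.618, 238.706] pointing down, gripper open.
Joint ranges: [-2.63, 2.63], [-0.94, 2.18], [0.31, 2.57], [-1.31, 4.45], [0, 2.66], [-2.55, 2.55]. Speed limits (rad/s): [2.57, 2.57, 3.14, 3.14, 3.14, 3.14].

## Interface

Orientations are given as a unit quaternion [w, x, y, z].
In Python, from station import bot gives the robot as it stands.
- The arm moves only by the tool servo_tool, never from a script. Its arguments are lists of equal length, an entry for each row: "slide": the shift along the tool's x, y, z each as a share of 0.8 m, from -1 to 1, a list of three; "delta_rot": the turn, a rotation vector about the tool's x, y, z each as a share of 360 degrees, from -1 to 1, a list of three; "hand": the gripper's target within -1 to 1 (shut at 1, half-way at 0, fully open at -1). A call has 1 to 8 rows; each row shifts and turns the commanded pose from where the row before left it, along the tool's axes as they then stand; what a row does not reach is not made up. A row lasts 1/12 s, in which the tool goes at most 41.7 mm and 7.16 degrees, less where a joint would pass 70% of its speed; a pose out of reach is approached as far as the arm can. A call with a number of a shift or a turn outside -1 to 1 is refused whole. A call with a gripper value outside its range is refused whole. The fingers move at their own pace and stop on an object; the grip force is fixed at half the most. Time passes only in rows, so rows that do not move let the fingers close. It gives the time, the measured TCP pose, the force and the opening at its end, in the units of the state.
- bot.sense(): the state, without advancing time (a new reading comes with each control period).
- bot.capture(name): name is "scene" or "top" or "wrist"; returns the picture (420x560x3 uint8, red, green, blue); there is no depth.
- bot.camera_model(name): a dict with "fx", "fy", "cx", "cy" (pixels), "view" (4x4, takes a point from world to camera coordinates); the wrist camera has in their place "T_tool_cam" (4x4, takes a point from camera to tool coordinates, whose origin is the TCP and whose axes are the flange's). Camera axes: x right, y down, z forward; pixel columns grow to the right and rows downward; lengths in mm; the calibration is good to about 2 mm. A picture is of the moment at which its call begins: read the wrist's pose just before it. camera_model takes no time and is no camera call.
- bot.job_done(): hands the job in, once; it reports no verdict.
The state is a dict: "clock": time; "joint_positions": joint angles; "qvel": joint speeds; "tau": joint torques, N m; "tcp_pos": TCP position; "ee_rot": TCP orientation; "force": force on the tool from outside, world axes, zero at the start; "moment": the same for the moment, N m; "gripper_width": opening from 0.0 (shut) to 1.0 (fully open).
Only numpy, scipy, OpenCV 4.12 (cv2) and the standard library are available. Lean on these libraries where they do the work, as an engineer would, in place of code of your own. Each camera call takes 0.05 s, during which the arm holds its last target.

## Task

The rack of blood tubes has been left only part of the way onto the tray of the rack mixer. With the fingertips, push the rack along the tray until it is fully home against the end stop, then push the clamp lever round, past its first click, all the way to its second stop, so that its arm is locked square across the front of the rack. Only push: the rack stays standing on the tray, it is never lifted or tipped, and the bottles, carton, tube and pen standing about are left where they are.

Things in the scene. Friction and masses are not known exactly. Their poses are not given: they have to be found in the camera images.
- mixer: low grey-white rack mixer, fixed, housing 224x160x46 mm, turned -0.04 to 0.28 rad; on top an aluminium tray, floor 65 mm above the bench. Origin: centre of the underside. x runs along the tray from the open mouth (robot's side) to the end stop, y left, z up. Rails 22 mm high, 84 mm apart, from x -0.076; end stop buffers at x +0.097
- rack_centre (a point): the rack: clear grid rack of red-capped tubes, 186 mm long (along the tray), 78 wide, 93 high over the caps, 0.35-0.7 kg, loose on the tray between the rails, slides with a few N. Point: its middle, 45 mm above its underside. In the mixer's frame it starts at x -0.08 to -0.035 and is home at x +0.004, y 0
- rack_end (a point): centre of the rack's upright end face nearer the robot, the face to push (78 mm wide, from the tray to 80 mm above it), 45 mm above the rack's underside, 110 mm above the bench. At home it is at x -0.089 in the mixer's frame, 9 mm further in than the lever's hinge axis
- clamp (a joint): clamp lever, rad. 0 open: arm points out of the mouth (mixer's -x). Swings level, counter-clockwise from above: 0.785 first click (arm slantwise), 1.571 second stop (arm along mixer's -y, square across the mouth, about 1 mm before the rack). Spring detent at each; leaving one takes 4 to 5 N at the post; past 1.2 it snaps home by itself. A rack that sticks out blocks it
- clamp_post (a point): the lever's finger post: upright black peg, 14 mm diameter, on the steel arm, 78 mm from the hinge axis. Point: on its axis, 125 mm above the bench; its top is at 145 mm, the arm below it at 84 to 96 mm (10 mm wide, ends 17 mm past the post, 4 mm rubber pad on its tray side)
- clamp_hinge (a point): point on the lever's upright hinge axis, 125 mm above the bench (level with clamp_post), at (-0.098, +0.060) in the mixer's frame: the left-hand front corner of the tray. The hub is 22 mm across and ends 103 mm above the bench
- microscope: binocular microscope, fixed on the bench to the right of the mixer, 263 mm deep, 165 mm wide, 428 mm high: keep the arm clear of it. Origin under its middle on the bench
- dropper_white: white dropper bottle, 31 mm diameter, 72 mm high, loose, left of the mixer; origin under its centre. To be left alone
- dropper_blue: white dropper bottle with blue cap, 29 mm diameter, 72 mm high, loose, left of the mixer; origin under its centre. To be left alone
- carton: small standing blue carton, 42x42x96 mm, loose, left of the mixer at the back; origin under its centre. To be left alone
- tube_lying: blood tube with purple cap lying on the bench in front of the mixer to the right, 76 mm long, 16 mm thick, loose; origin under its centre. To be left alone
- pen: white ballpoint pen lying on the bench in front of the mixer, 145 mm long, 9 mm high, loose; origin under its centre. To be left alone
- stain_bottle: small dark bottle with black cap, 38 mm diameter, 85 mm high, loose, before the microscope; origin under its centre. To be left alone

How it is judged (in metres and radians):
On the way, in this order (a step that is already met when the one before it is completed fails the run):
1. the rack is fully home against the end stop while the lever is still open (x of rack_centre in the frame of mixer above -0.001 m and value of joint clamp below 0.4 rad), for 0.2 s.
2. the clamp lever is at its second stop (value of joint clamp above 1.5 rad), for 0.2 s.
At the end, for the whole second after the job is handed in: The rack stands upright on the tray between the rails, its far end within 5 mm of the end stop, and the clamp lever rests at its second stop (above 1.5 of 1.571 rad). The loose bystanders are within 25 mm of where they stood (value of joint clamp above 1.5 rad and x of rack_centre in the frame of mixer above -0.001 m and y of rack_centre in the frame of mixer between -0.006 and 0.006 m and z of rack_centre in the frame of mixer below 0.115 m and angle between rack_centre's own z axis and vertical below 0.05 rad and velocity of joint clamp below 0.05 rad/s); the robot touches nothing.
It fails at once if the rack is lifted off the tray or tipped (z of rack_centre in the frame of mixer above 0.122 m or angle between rack_centre's own z axis and vertical above 0.15 rad).
It fails at once if a bystander is moved or knocked over (distance of any of dropper_white, dropper_blue, carton, tube_lying, pen, stain_bottle from where it was at the start of the episode above 0.025 m).
It also fails if it takes over 61 s, if anything falls off the work surface, if the arm or the gripper's body presses on something with over 40 N, if the wrist force passes 120 N, or if a joint passes its speed limit or range.

## Working session

There is one attempt and no reset: what is moved stays moved. The work goes in short steps, Python scripts to look and compute and a tool call to move; the robot and the scene stay as the last step left them, time stands still between calls to the robot, and variables do not carry over. Pictures are saved under pics/ and viewed, and the job is handed in when it is done.

Besides the shell and the picture viewer there is one more tool, called after "Emit:" as name(argument=value, ...) on one line, values as JSON. servo_tool: Moves the arm, as the interface text tells. Its arguments: {"type":"object","properties":{"slide":{"type":"array"},"delta_rot":{"type":"array"},"hand":{"type":"array"}},"required":["slide","delta_rot","hand"]}

```bash
ls; mkdir -p pics; python3 - <<'E'
from station import bot
import cv2,numpy as np
np.set_printoptions(precision=4,suppress=True)
s=bot.sense();print(s)
for n in("scene","top"):
    m=bot.camera_model(n);print(n,m)
    cv2.imwrite(f"pics/{n}0.png",cv2.cvtColor(bot.capture(n),cv2.COLOR_RGB2BGR))
print(bot.camera_model("wrist"))
E
```

```text
pics
{'clock': 0.0, 'joint_positions': array([ 1.2041,  0.2647,  1.6054, -0.    ,  1.2737, -0.0369]), 'qvel': array([-0.0002,  0.0007, -0.0004, -0.0004, -0.0021, -0.0022]), 'tau': array([ -0.0003, -50.2098, -35.6878,   0.0729,   0.0292,  -0.0002]), 'tcp_pos': array([218.37  , 637.9588, 237.4031]), 'ee_rot': array([-0.0002,  0.1642,  0.9864, -0.0011]), 'force': array([ 0.1885, -0.2271,  0.3652]), 'moment': array([-0.0262, -0.0123,  0.0288]), 'gripper_width': 0.9989659668005151}
scene {'fx': 437.6296126196106, 'fy': 437.6296126196106, 'cx': 279.0059602369592, 'cy': 216.8371962956966, 'view': array([[  0.509 ,  -0.8607,  -0.0126, -56.6625],
       [ -0.6071,  -0.3486,  -0.7141, 456.4083],
       [  0.6102,   0.3711,  -0.6999, 551.4832],
       [  0.    ,   0.    ,   0.    ,   1.    ]])}
top {'fx': 435.16896042855956, 'fy': 435.16896042855956, 'cx': 279.9123275566189, 'cy': 208.2484286277969, 'view': array([[  0.0137,  -0.9999,   0.0071, 231.1734],
       [ -0.9887,  -0.0146,  -0.1493, 539.4819],
       [  0.1494,  -0.005 ,  -0.9888, 915.6966],
       [  0.    ,   0.    ,   0.    ,   1.    ]])}
{'fx': 378.7757471877017, 'fy': 378.7757471877017, 'cx': 279.88704899985623, 'cy': 212.24309596274, 'T_tool_cam': array([[   0.0001,   -0.9532,   -0.3024,   78.7525],
       [   1.    ,    0.0002,   -0.0004,    0.1294],
       [   0.0004,   -0.3024,    0.9532, -147.2392],
       [   0.    ,    0.    ,    0.    ,    1.    ]])}
```

View pics/scene0.png

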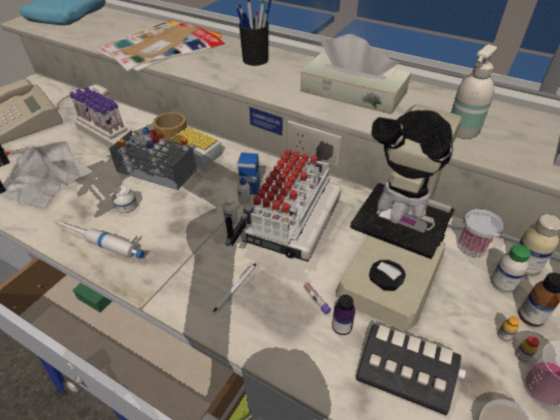

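View pics/top0.png

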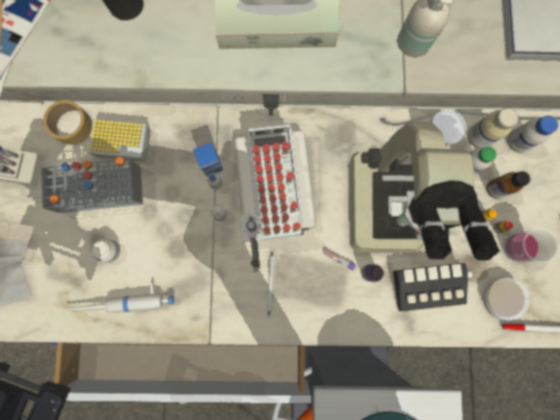

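```bash
python3 - <<'E'
import cv2
a=cv2.imread("pics/top0.png")[110:320,190:390];cv2.imwrite("pics/top0c.png",cv2.resize(a,None,fx=2.8,fy=2.8,interpolation=cv2.INTER_CUBIC))
a=cv2.imread("pics/scene0.png")[140:330,190:390];cv2.imwrite("pics/scene0c.png",cv2.resize(a,None,fx=3,fy=3,interpolation=cv2.INTER_CUBIC))
E
```

```text
(no output)
```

View pics/top0c.png

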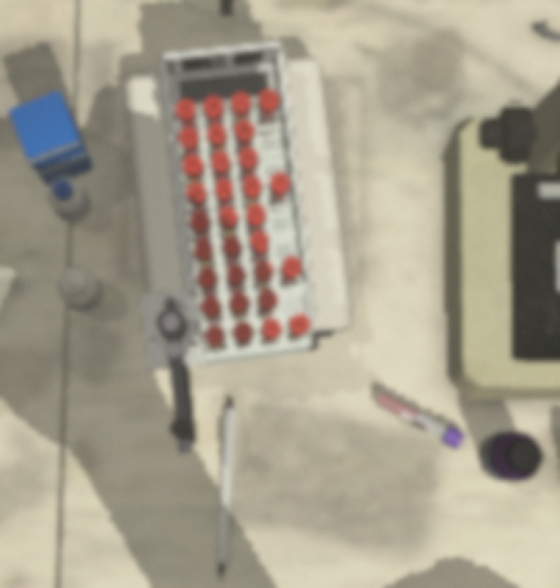

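View pics/scene0c.png

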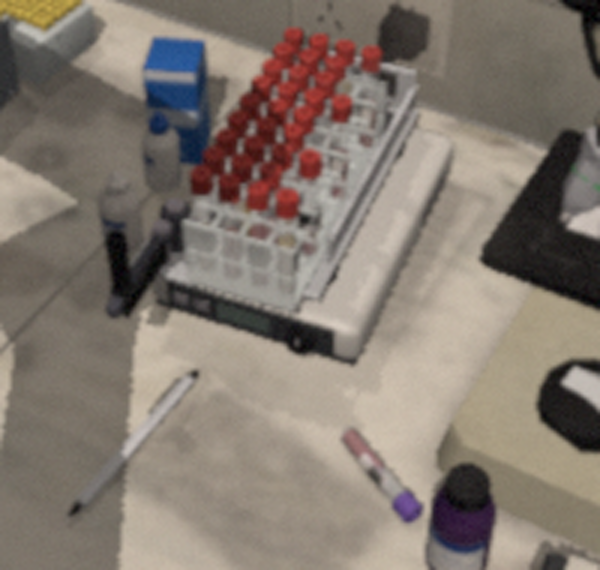

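```bash
cat > h.py <<'E'
import numpy as np
def ray(m,u,v,z):
    R=m["view"][:3,:3];t=m["view"][:3,3];c=-R.T@t
    d=R.T@np.array([(u-m["cx"])/m["fx"],(v-m["cy"])/m["fy"],1]);return c+d*(z-c[2])/d[2]
def proj(m,p):
    q=m["view"][:3,:3]@np.array(p)+m["view"][:3,3];return m["fx"]*q[0]/q[2]+m["cx"],m["fy"]*q[1]/q[2]+m["cy"]
E
python3 - <<'E'
from station import bot
from h import *
np.set_printoptions(precision=1,suppress=True)
T=bot.camera_model("top");S=bot.camera_model("scene")
t=lambda x,y,z:ray(T,190+x/2.8,110+y/2.8,z)
s=lambda x,y,z:ray(S,190+x/3,140+y/3,z)
hub=t(172,322,103);post=t(181,428,145);print("hub",hub,"post",post)
print("post scene",s(117,228,145),s(291,190,158), )
for a,b in(((186,110),(215,337)),((214,106),(243,333)),((241,104),(271,327)),((270,101),(300,325))):
    A=t(*a,156);B=t(*b,156);d=A-B;print("caps",A,B,np.arctan2(d[1],d[0]))
# housing right edge z46
A=t(318,62,46);B=t(347,325,46);d=A-B;print("edge",A,B,np.arctan2(d[1],d[0]))
d=hub-post;print("lever yaw",np.arctan2(d[1],d[0]),np.hypot(d[0],d[1]))
print("rackend top",t(197,362,145),t(314,347,145))
for n,p in dict(pentop=(230,402,5),penbot=(222,572,5),tube=(418,415,8),drw=(80,275,72),drb=(64,188,72),carton=(44,125,96)).items():print(n,t(*p))
E
```

```text
hub [491.2 296.6 103. ] post [413.8 286.3 145. ]
post scene [418.7 287.5 145. ] [490.1 204.4 158. ]
caps [635.  287.1 156. ] [475.5 263.9 156. ] 0.14471572754836368
caps [638.2 267.6 156. ] [478.5 244.8 156. ] 0.14130201524610578
caps [640.  248.6 156. ] [482.9 225.8 156. ] 0.14448974683289925
caps [642.5 228.3 156. ] [484.6 206.  156. ] 0.14039556830570463
edge [708.4 188.2  46. ] [497.2 164.6  46. ] 0.11147814419732703
lever yaw 0.1333946153087364 78.08654521551814
rackend top [459.1 276.2 145. ] [470.6 195.7 145. ]
pentop [438.4 254.6   5. ]
penbot [305.7 258.7   5. ]
tube [430.1 104.6   8. ]
drw [529.4 368.9  72. ]
drb [596.5 383.5  72. ]
carton [639.2 396.5  96. ]
```

Emit:
servo_tool(slide=[[0,0,0],[0,0,0],[0,0,0],[0,0,0],[-0.0138,-0.0386,0],[-0.0138,-0.0386,0],[-0.0138,-0.0386,0],[-0.0138,-0.0386,0]], delta_rot=[[0,0,-0.0187],[0,0,-0.0187],[0,0,-0.0187],[0,0,-0.0187],[0,0,0],[0,0,0],[0,0,0],[0,0,0]], hand=[1,1,1,1,1,1,1,1])

```text
clock: 0.77
tcp_pos: [279.6, 521.0, 237.9]
ee_rot: [-0.0, -0.07, 0.998, -0.001]
force: [0.5, -0.5, -0.7]
gripper_width: 0.42
```

Emit:
servo_tool(slide=[[-0.0138,-0.0386,0],[-0.0138,-0.0386,0],[-0.0138,-0.0386,0],[-0.0138,-0.0386,0],[-0.0138,-0.0386,0],[-0.0138,-0.0386,0],[-0.0138,-0.0386,0],[-0.0138,-0.0386,0]], delta_rot=[[0,0,0],[0,0,0],[0,0,0],[0,0,0],[0,0,0],[0,0,0],[0,0,0],[0,0,0]], hand=[1,1,1,1,1,1,1,1])

```text
clock: 1.43
tcp_pos: [401.7, 288.6, 238.4]
ee_rot: [-0.0, -0.07, 0.998, -0.0]
force: [0.3, -0.5, 1.5]
gripper_width: 0.005
```

Emit:
servo_tool(slide=[[-0.0138,-0.0386,0],[-0.0138,-0.0386,0],[0,0,0],[0,0,0]], delta_rot=[[0,0,0],[0,0,0],[0,0,0],[0,0,0]], hand=[1,1,1,1])

```text
clock: 1.77
tcp_pos: [432.4, 230.7, 238.3]
ee_rot: [-0.0, -0.068, 0.998, -0.0]
force: [-1.1, 0.9, 0.7]
gripper_width: 0.005
```

```bash
python3 - <<'E'
from station import bot
import cv2
s=bot.sense();print(s["tcp_pos"],s["ee_rot"],s["joint_positions"])
for n in("wrist","scene"):
    cv2.imwrite(f"pics/{n}1.png",cv2.cvtColor(bot.capture(n),cv2.COLOR_RGB2BGR))
E
```

```text
[432.39075363 230.71336327 238.34644406] [-3.54909610e-04 -6.81606011e-02  9.97674299e-01 -1.81314505e-05] [ 4.39162265e-01 -9.01483448e-02  1.98777557e+00  2.35952080e-04
  1.24464012e+00 -1.26813672e+00]
```

View pics/wrist1.png

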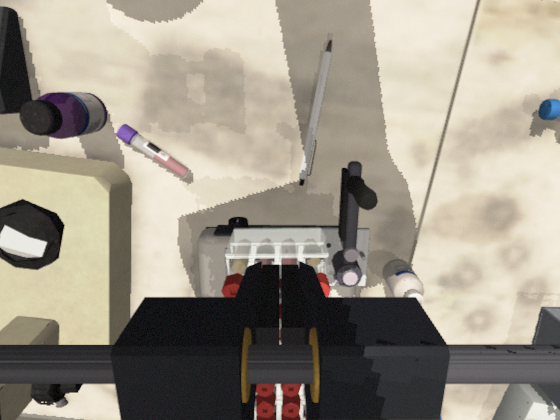

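View pics/scene1.png

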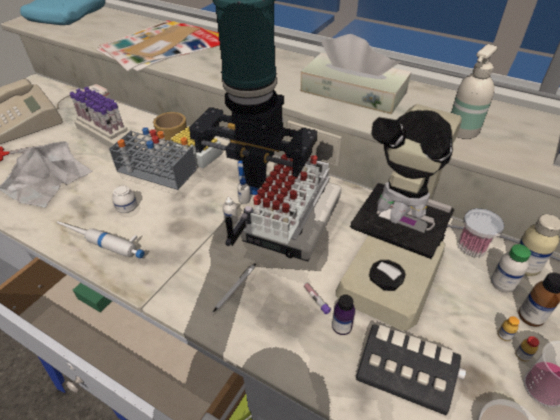

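```bash
cat >> h.py <<'E'
from scipy.spatial.transform import Rotation as Ro
def wcam(bot,tcp,q):
    m=dict(bot.camera_model("wrist"));T=np.eye(4);T[:3,:3]=Ro.from_quat([q[1],q[2],q[3],q[0]]).as_matrix();T[:3,3]=tcp
    m["view"]=np.linalg.inv(T@m["T_tool_cam"]);return m
E
python3 - <<'E'
from station import bot
from h import *
import cv2
np.set_printoptions(precision=1,suppress=True)
s=bot.sense();W=wcam(bot,s["tcp_pos"],s["ee_rot"])
for n,p in dict(posttop=(364,192,145),posttop2=(355,165,90),hub=(349,271,103),faceL=(330,247,145),faceR=(226,249,145),face2L=(327,229,68),face2R=(231,229,68)).items():print(n,ray(W,*p))
a=cv2.imread("pics/wrist1.png")[140:310,180:440];cv2.imwrite("pics/w1c.png",cv2.resize(a,None,fx=3,fy=3,interpolation=cv2.INTER_CUBIC))
E
```

```text
posttop [407.8 284.9 145. ]
posttop2 [399.5 287.8  90. ]
hub [484.7 297.5 103. ]
faceL [449.2 269.8 145. ]
faceR [460.6 199.2 145. ]
face2L [463.  279.5  68. ]
face2R [474.9 194.6  68. ]
```

View pics/w1c.png

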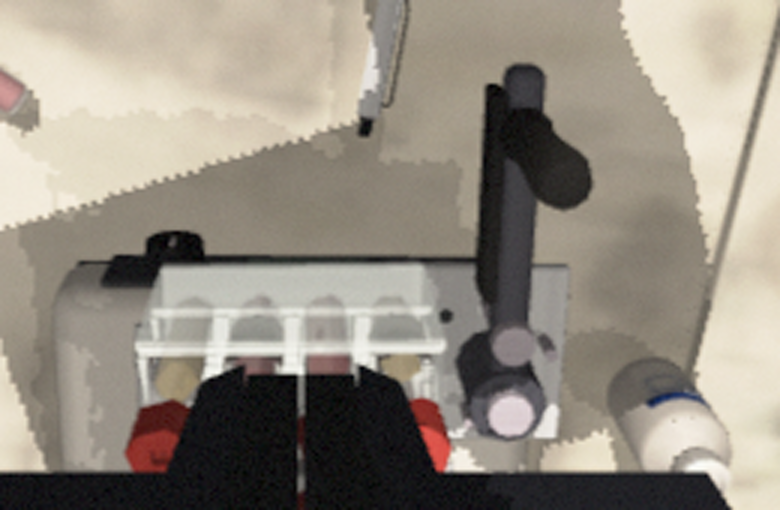

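```bash
python3 - <<'E'
from station import bot
from h import *
np.set_printoptions(precision=1,suppress=True)
s=bot.sense();W=wcam(bot,s["tcp_pos"],s["ee_rot"])
t=lambda x,y,z:ray(W,180+x/3,140+y/3,z)
for n,p in dict(post=(567,182,145),hub=(510,412,103),fTL=(445,346,145),fTR=(137,348,145),fBL=(425,264,66),fBR=(165,267,66),tip=(524,72,96)).items():print(n,t(*p))
E
```

```text
post [413.1 289.4 145. ]
hub [490.2 299.5 103. ]
fTL [455.5 269.8 145. ]
fTR [465.9 199.5 145. ]
fBL [463.4 274.9  66. ]
fBR [475.2 198.   66. ]
tip [397.9 286.1  96. ]
```

Emit:
servo_tool(slide=[[0,0,0.0197],[0,0,0.0197],[0,0,0.0197],[0,0,0.0197],[0,0,0.0197],[0,0,0.0197],[0,0,0.0197],[0,0,0.0197]], delta_rot=[[0,0,0],[0,0,0],[0,0,0],[0,0,0],[0,0,0],[0,0,0],[0,0,0],[0,0,0]], hand=[1,1,1,1,1,1,1,1])

```text
clock: 2.53
tcp_pos: [431.2, 233.6, 111.8]
ee_rot: [-0.0, -0.071, 0.997, 0.0]
force: [0.2, 0.0, -0.5]
gripper_width: 0.005
```

Emit:
servo_tool(slide=[[-0.007,0,0],[-0.007,0,0],[-0.005,0,0],[-0.005,0,0],[-0.005,0,0],[0,0,0]], delta_rot=[[0,0,0],[0,0,0],[0,0,0],[0,0,0],[0,0,0],[0,0,0]], hand=[1,1,1,1,1,1])

```text
clock: 3.03
tcp_pos: [456.7, 236.0, 113.8]
ee_rot: [0.001, -0.07, 0.998, 0.0]
force: [-0.7, -0.5, -0.1]
gripper_width: 0.004
```

Emit:
servo_tool(slide=[[-0.004,0,0],[-0.004,0,0],[-0.004,0,0],[-0.004,0,0],[0,0,0]], delta_rot=[[0,0,0],[0,0,0],[0,0,0],[0,0,0],[0,0,0]], hand=[1,1,1,1,1])

```text
clock: 3.45
tcp_pos: [466.7, 236.9, 112.6]
ee_rot: [-0.001, -0.07, 0.998, -0.0]
force: [-3.6, 0.2, 3.5]
gripper_width: 0.005
```

```bash
python3 - <<'E'
from station import bot
import cv2
s=bot.sense();print(s["tcp_pos"],s["force"])
cv2.imwrite("pics/scene2.png",cv2.resize(cv2.cvtColor(bot.capture("scene"),cv2.COLOR_RGB2BGR)[140:330,190:390],None,fx=3,fy=3))
E
```

```text
[466.70702002 236.90278802 112.57787031] [-3.62841697  0.2118316   3.54002984]
```

View pics/scene2.png

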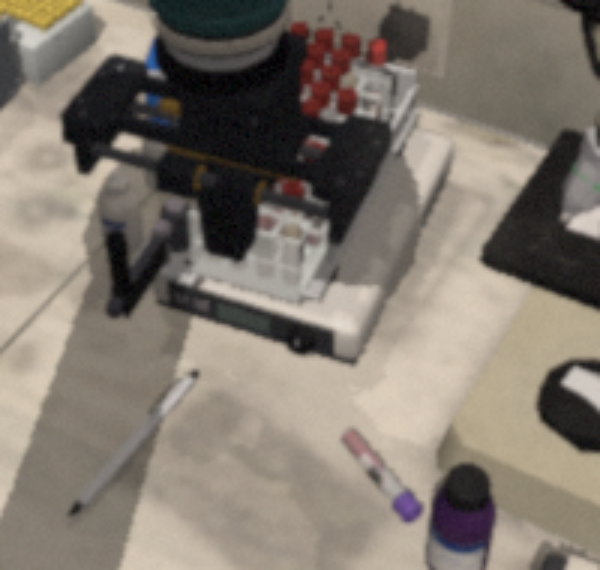

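Emit:
servo_tool(slide=[[-0.004,0,0],[-0.004,0,0],[-0.004,0,0],[-0.004,0,0],[-0.004,0,0],[-0.004,0,0],[-0.004,0,0],[0,0,0]], delta_rot=[[0,0,0],[0,0,0],[0,0,0],[0,0,0],[0,0,0],[0,0,0],[0,0,0],[0,0,0]], hand=[1,1,1,1,1,1,1,1])

```text
clock: 4.17
tcp_pos: [489.4, 240.1, 112.4]
ee_rot: [-0.001, -0.07, 0.998, -0.0]
force: [-4.3, -0.7, 3.1]
gripper_width: 0.006
```

Emit:
servo_tool(slide=[[-0.003,0,0],[-0.003,0,0],[0,0,0]], delta_rot=[[0,0,0],[0,0,0],[0,0,0]], hand=[1,1,1])

```text
clock: 4.42
tcp_pos: [494.1, 240.7, 112.4]
ee_rot: [-0.001, -0.07, 0.998, -0.0]
force: [-3.6, -1.1, 2.0]
gripper_width: 0.009
```

Emit:
servo_tool(slide=[[-0.0025,0,0],[-0.0025,0,0],[0,0,0]], delta_rot=[[0,0,0],[0,0,0],[0,0,0]], hand=[1,1,1])

```text
clock: 4.67
tcp_pos: [497.7, 241.2, 112.4]
ee_rot: [-0.001, -0.07, 0.998, -0.0]
force: [-5.6, -1.0, 4.3]
gripper_width: 0.004
```

Emit:
servo_tool(slide=[[-0.002,0,0],[0,0,0]], delta_rot=[[0,0,0],[0,0,0]], hand=[1,1])

```text
clock: 4.83
tcp_pos: [497.7, 241.3, 112.3]
ee_rot: [-0.003, -0.07, 0.998, -0.0]
force: [-9.7, -1.8, 7.8]
gripper_width: 0.01
```

Emit:
servo_tool(slide=[[-0.002,0,0],[0,0,0]], delta_rot=[[0,0,0],[0,0,0]], hand=[1,1])

```text
clock: 5.0
tcp_pos: [497.7, 241.3, 112.4]
ee_rot: [-0.004, -0.07, 0.998, -0.001]
force: [-15.0, -2.9, 11.4]
gripper_width: 0.009
```

Emit:
servo_tool(slide=[[0,0,0],[0,0,0],[0.005,0,0],[0.01,0,0],[0.01,0,0],[0.01,0,0],[0.01,0,0],[0.01,0,0]], delta_rot=[[0,0,0],[0,0,0],[0,0,0],[0,0,0],[0,0,0],[0,0,0],[0,0,0],[0,0,0]], hand=[1,1,1,1,1,1,1,1])

```text
clock: 5.67
tcp_pos: [457.5, 235.7, 112.6]
ee_rot: [0.0, -0.07, 0.998, 0.0]
force: [-0.2, 0.6, 0.3]
gripper_width: 0.002
```

Emit:
servo_tool(slide=[[0,0,-0.02],[0,0,-0.02],[0,0,-0.02],[0,0,-0.02],[0,0,-0.02],[0,0,0],[0,0,0]], delta_rot=[[0,0,0],[0,0,0],[0,0,0],[0,0,0],[0,0,0],[0,0,0],[0,0,0]], hand=[1,1,1,1,1,1,1])

```text
clock: 6.25
tcp_pos: [458.6, 236.1, 193.5]
ee_rot: [0.001, -0.07, 0.998, 0.0]
force: [0.3, -0.7, -0.6]
gripper_width: 0.006
```

```bash
python3 - <<'E'
from station import bot
import cv2
s=bot.sense();print(s["tcp_pos"],s["ee_rot"])
for n in("wrist","top"):
    cv2.imwrite(f"pics/{n}3.png",cv2.cvtColor(bot.capture(n),cv2.COLOR_RGB2BGR))
a=cv2.imread("pics/wrist3.png")[140:310,180:440];cv2.imwrite("pics/w3c.png",cv2.resize(a,None,fx=3,fy=3,interpolation=cv2.INTER_CUBIC))
E
```

```text
[458.60393029 236.114483   193.48677259] [ 1.26984389e-03 -7.00471681e-02  9.97542762e-01  4.68664425e-04]
```

View pics/w3c.png

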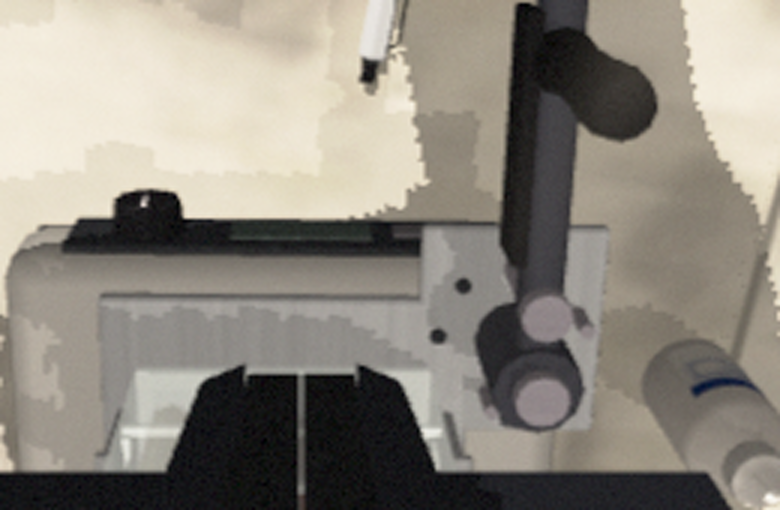

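View pics/top3.png

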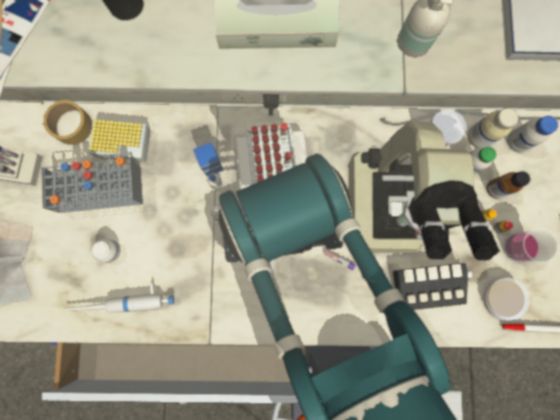

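```bash
python3 - <<'E'
from station import bot
from h import *
np.set_printoptions(precision=1,suppress=True)
s=bot.sense();W=wcam(bot,s["tcp_pos"],s["ee_rot"])
t=lambda x,y,z:ray(W,180+x/3,140+y/3,z)
for n,p in dict(post=(625,107,145),hub=(542,395,103)).items():print(n,t(*p))
hub=np.array([490.5,298.]);yaw=.137
E
```

```text
post [412.6 286.4 145. ]
hub [488. 296. 103.]
```

Emit:
servo_tool(slide=[[0.0094,0.0243,0],[0.0094,0.0243,0],[0.0094,0.0243,0],[0.0094,0.0243,0],[0.0094,0.0243,0],[0,0,0],[0,0,0],[0,0,0]], delta_rot=[[0,0,0],[0,0,0],[0,0,0],[0,0,0],[0,0,0],[0,0,0.0193],[0,0,0.0193],[0,0,0.0193]], hand=[1,1,1,1,1,1,1,1])

```text
clock: 7.02
tcp_pos: [406.1, 326.6, 190.6]
ee_rot: [-0.001, 0.114, 0.993, -0.001]
force: [0.2, -0.4, 0.3]
gripper_width: 0.004
```

Emit:
servo_tool(slide=[[0,0,0],[0,0,0],[0,0,0],[0,0,0],[0,0,0],[0,0,0],[0,0,0],[0,0,0]], delta_rot=[[0,0,0.0193],[0,0,0.0193],[0,0,0.0193],[0,0,0.0193],[0,0,0.0193],[0,0,0.0193],[0,0,0.0193],[0,0,0.0193]], hand=[1,1,1,1,1,1,1,1])

```text
clock: 7.68
tcp_pos: [406.4, 326.1, 190.6]
ee_rot: [-0.001, 0.565, 0.825, -0.001]
force: [-0.2, -0.4, -0.1]
gripper_width: 0.004
```

Emit:
servo_tool(slide=[[0,0,0],[0,0,0],[0,0,0],[0,0,0]], delta_rot=[[0,0,0.0193],[0,0,0.0193],[0,0,0],[0,0,0]], hand=[1,1,1,1])

```text
clock: 8.02
tcp_pos: [406.7, 326.3, 191.2]
ee_rot: [-0.0, 0.657, 0.754, -0.001]
force: [-1.2, 0.1, -0.5]
gripper_width: 0.002
```

```bash
python3 - <<'E'
from station import bot
import cv2
s=bot.sense();print(s["tcp_pos"],s["ee_rot"],s["joint_positions"])
for n in("wrist","scene"):
    cv2.imwrite(f"pics/{n}4.png",cv2.cvtColor(bot.capture(n),cv2.COLOR_RGB2BGR))
E
```

```text
[406.67186359 326.27510712 191.20319487] [-2.52339401e-04  6.56721579e-01  7.54132165e-01 -1.17524073e-03] [ 6.28391869e-01  1.02518439e-02  1.98082449e+00 -3.79784136e-05
  1.15292013e+00  4.90538688e-01]
```

View pics/wrist4.png

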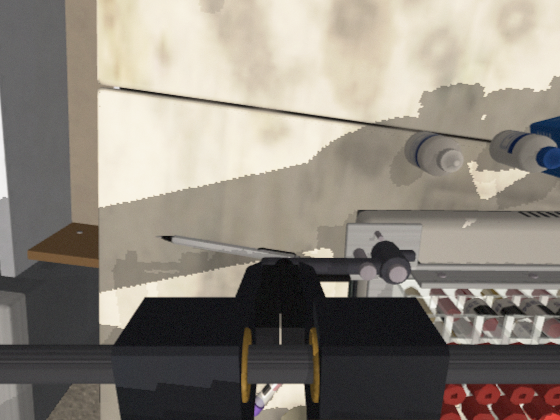

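View pics/scene4.png

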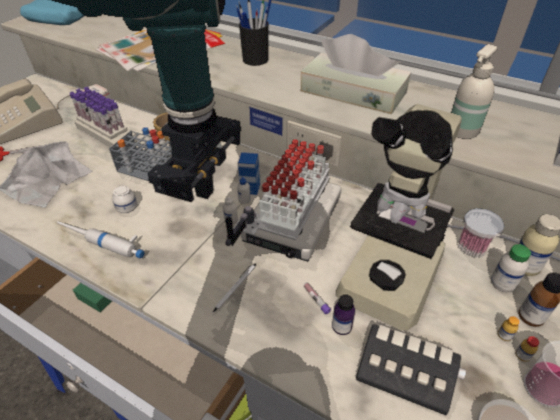

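Emit:
servo_tool(slide=[[0,0,0.0203],[0,0,0.0203],[0,0,0.0203],[0,0,0.0203],[0,0,0.0203],[-0.01,0,0],[-0.01,0,0],[0,0,0]], delta_rot=[[0,0,0],[0,0,0],[0,0,0],[0,0,0],[0,0,0],[0,0,0],[0,0,0],[0,0,0]], hand=[1,1,1,1,1,1,1,1])

```text
clock: 8.78
tcp_pos: [409.8, 309.7, 111.8]
ee_rot: [0.0, 0.658, 0.753, -0.0]
force: [0.5, -0.4, -0.2]
gripper_width: 0.007
```

Emit:
servo_tool(slide=[[-0.004,0,0],[-0.004,0,0],[0,0,0]], delta_rot=[[0,0,0],[0,0,0],[0,0,0]], hand=[1,1,1])

```text
clock: 9.03
tcp_pos: [411.1, 304.4, 112.5]
ee_rot: [0.0, 0.658, 0.753, 0.001]
force: [-1.3, -0.2, -0.4]
gripper_width: 0.006
```

Emit:
servo_tool(slide=[[-0.00858,-0.00148,0],[-0.00858,-0.00148,0],[-0.00858,-0.00148,0],[-0.00858,-0.00148,0],[-0.00858,-0.00148,0],[-0.00858,-0.00148,0],[0,0,0]], delta_rot=[[0,0,-0.01389],[0,0,-0.01389],[0,0,-0.01389],[0,0,-0.01389],[0,0,-0.01389],[0,0,-0.01389],[0,0,0]], hand=[1,1,1,1,1,1,1])

```text
clock: 9.62
tcp_pos: [418.4, 263.5, 112.1]
ee_rot: [0.0, 0.44, 0.898, 0.0]
force: [-0.5, -0.5, 0.1]
gripper_width: 0.005
```

```bash
python3 - <<'E'
from station import bot
import cv2
s=bot.sense();print(s["tcp_pos"],s["ee_rot"],s["force"])
cv2.imwrite("pics/scene5.png",cv2.resize(cv2.cvtColor(bot.capture("scene"),cv2.COLOR_RGB2BGR)[140:330,190:390],None,fx=3,fy=3))
cv2.imwrite("pics/wrist5.png",cv2.cvtColor(bot.capture("wrist"),cv2.COLOR_RGB2BGR))
E
```

```text
[418.41922203 263.53515296 112.06227768] [4.41688798e-04 4.39858029e-01 8.98067136e-01 3.72910118e-04] [-0.47445242 -0.5267589   0.10030234]
```

View pics/scene5.png

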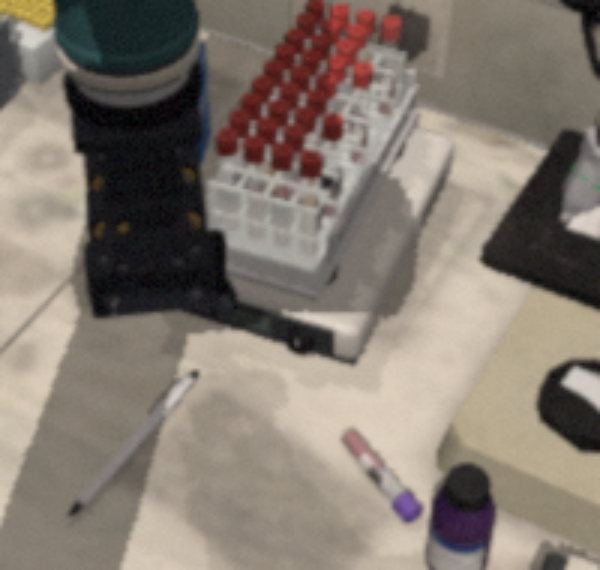

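View pics/wrist5.png

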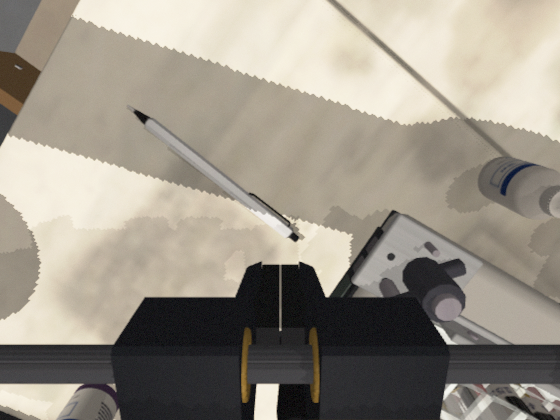

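Emit:
servo_tool(slide=[[-0.00858,-0.00148,0],[-0.00858,-0.00148,0],[-0.00858,-0.00148,0],[0,0,0]], delta_rot=[[0,0,-0.01389],[0,0,-0.01389],[0,0,-0.01389],[0,0,0]], hand=[1,1,1,1])

```text
clock: 10.05
tcp_pos: [429.7, 246.3, 111.7]
ee_rot: [0.0, 0.32, 0.947, 0.0]
force: [0.1, 0.1, 0.8]
gripper_width: 0.005
```

Emit:
servo_tool(slide=[[-0.00858,-0.00148,0],[-0.00858,-0.00148,0],[0,0,0]], delta_rot=[[0,0,-0.01389],[0,0,-0.01389],[0,0,0]], hand=[1,1,1])

```text
clock: 10.3
tcp_pos: [438.7, 237.0, 111.4]
ee_rot: [-0.001, 0.237, 0.972, 0.0]
force: [-3.4, 1.6, 0.9]
gripper_width: 0.006
```

Emit:
servo_tool(slide=[[-0.00858,-0.00148,0],[-0.00858,-0.00148,0],[0,0,0]], delta_rot=[[0,0,-0.01389],[0,0,-0.01389],[0,0,0]], hand=[1,1,1])

```text
clock: 10.55
tcp_pos: [450.1, 228.9, 111.3]
ee_rot: [-0.001, 0.152, 0.988, -0.0]
force: [-2.4, 0.7, 1.2]
gripper_width: 0.007
```

Emit:
servo_tool(slide=[[-0.00858,-0.00148,0],[-0.00858,-0.00148,0],[0,0,0]], delta_rot=[[0,0,-0.01389],[0,0,-0.01389],[0,0,0]], hand=[1,1,1])

```text
clock: 10.8
tcp_pos: [464.2, 223.3, 111.7]
ee_rot: [0.001, 0.065, 0.998, 0.0]
force: [-0.2, 0.1, 0.6]
gripper_width: 0.007
```

Emit:
servo_tool(slide=[[-0.00858,-0.00148,0],[-0.00858,-0.00148,0],[0,0,0]], delta_rot=[[0,0,-0.01389],[0,0,-0.01389],[0,0,0]], hand=[1,1,1])

```text
clock: 11.05
tcp_pos: [477.6, 219.9, 111.7]
ee_rot: [0.001, -0.022, 1.0, 0.0]
force: [-0.1, -0.4, -0.2]
gripper_width: 0.006
```

Emit:
servo_tool(slide=[[-0.00858,-0.00148,0],[0,0,0],[0,0,0]], delta_rot=[[0,0,-0.01389],[0,0,0],[0,0,0]], hand=[1,1,1])

```text
clock: 11.3
tcp_pos: [483.4, 219.0, 111.5]
ee_rot: [0.0, -0.064, 0.998, 0.0]
force: [-0.2, -0.6, 0.9]
gripper_width: -0.001
```

Now back straight off (+tool x), raise, and look.

Emit:
servo_tool(slide=[[0.01,0,0],[0.015,0,0],[0.015,0,0],[0.015,0,0],[0,0,-0.02],[0,0,-0.03],[0,0,-0.03],[0,0,-0.03]], delta_rot=[[0,0,0],[0,0,0],[0,0,0],[0,0,0],[0,0,0],[0,0,0],[0,0,0],[0,0,0]], hand=[1,1,1,1,1,1,1,1])

```text
clock: 11.97
tcp_pos: [438.0, 212.4, 199.9]
ee_rot: [-0.001, -0.067, 0.998, -0.0]
force: [0.7, -0.2, -0.1]
gripper_width: 0.006
```

Emit:
servo_tool(slide=[[0,0,0],[0,0,0],[0,0,0],[0,0,0]], delta_rot=[[0,0,0],[0,0,0],[0,0,0],[0,0,0]], hand=[1,1,1,1])

```text
clock: 12.3
tcp_pos: [438.4, 212.2, 197.7]
ee_rot: [-0.001, -0.067, 0.998, -0.0]
force: [-0.4, 0.6, 0.0]
gripper_width: 0.006
```

```bash
python3 - <<'E'
from station import bot
import cv2
s=bot.sense();print(s["clock"],s["tcp_pos"],s["ee_rot"],s["force"])
cv2.imwrite("pics/scene6.png",cv2.resize(cv2.cvtColor(bot.capture("scene"),cv2.COLOR_RGB2BGR)[140:330,190:390],None,fx=3,fy=3))
cv2.imwrite("pics/wrist6.png",cv2.cvtColor(bot.capture("wrist"),cv2.COLOR_RGB2BGR))
E
```

```text
12.3 [438.43254324 212.24074303 197.66904723] [-1.39580331e-03 -6.72253888e-02  9.97736727e-01 -4.72557558e-04] [-0.43516038  0.55508388  0.04183861]
```

View pics/scene6.png

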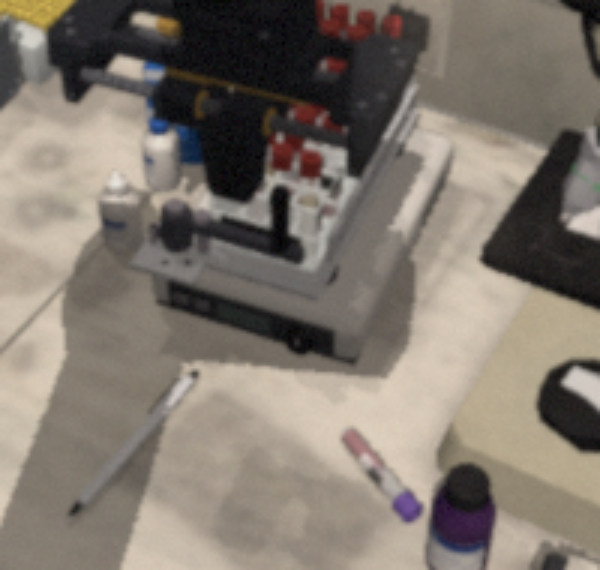

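View pics/wrist6.png

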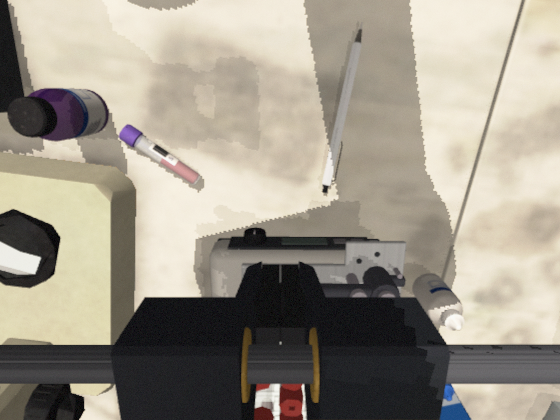

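Emit:
servo_tool(slide=[[0,0.0,-0.03],[0,0.04,-0.03],[0,0.04,-0.03],[0,0.04,-0.03],[0,0.04,0],[0,0.04,0],[0,0.04,0],[0,0.04,0]], delta_rot=[[0,0,0],[0,0,0],[0,0,0],[0,0,0],[0,0,0],[0,0,0],[0,0,0],[0,0,0]], hand=[1,1,1,1,1,1,1,1])

```text
clock: 13.07
tcp_pos: [409.2, 436.0, 294.2]
ee_rot: [-0.001, -0.067, 0.998, -0.001]
force: [0.1, -0.2, -0.7]
gripper_width: 0.007
```

Emit:
servo_tool(slide=[[0,0.03,0],[0,0.03,0],[0,0.03,0],[0,0,0],[0,0,0],[0,0,0]], delta_rot=[[0,0,0],[0,0,0],[0,0,0],[0,0,0],[0,0,0],[0,0,0]], hand=[1,1,1,1,1,1])

```text
clock: 13.57
tcp_pos: [400.1, 505.3, 294.1]
ee_rot: [-0.001, -0.067, 0.998, -0.001]
force: [0.7, 0.7, 0.5]
gripper_width: 0.007
```

```bash
python3 - <<'E'
from station import bot
import cv2
s=bot.sense();print(s["clock"],s["tcp_pos"],s["force"])
cv2.imwrite("pics/scene7.png",cv2.resize(cv2.cvtColor(bot.capture("scene"),cv2.COLOR_RGB2BGR)[140:330,190:390],None,fx=3,fy=3))
cv2.imwrite("pics/top7.png",cv2.resize(cv2.cvtColor(bot.capture("top"),cv2.COLOR_RGB2BGR)[110:320,190:390],None,fx=2.8,fy=2.8,interpolation=cv2.INTER_CUBIC))
E
```

```text
13.5667 [400.06730771 505.3207955  294.10522768] [0.70106239 0.70523447 0.50554061]
```

View pics/top7.png

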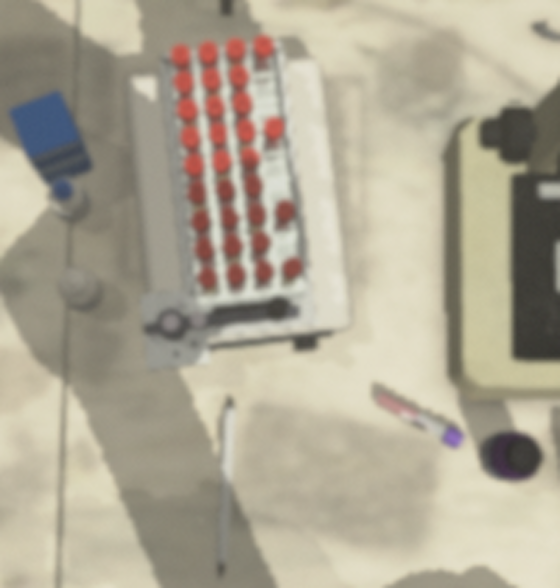

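View pics/scene7.png

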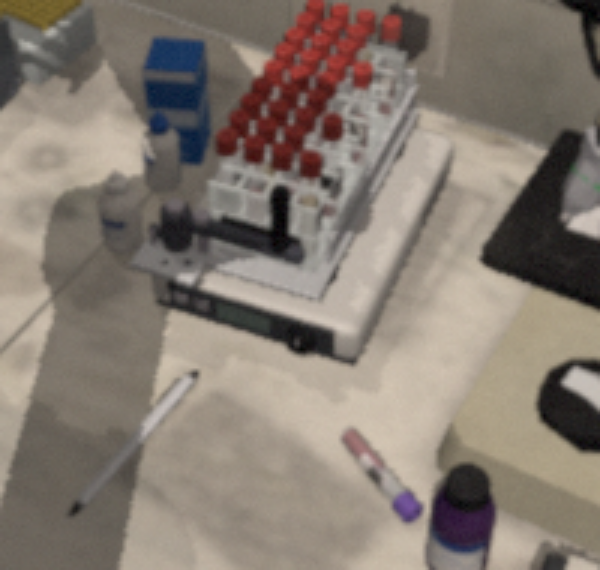

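```bash
python3 - <<'E'
from station import bot
from h import *
T=bot.camera_model("top")
t=lambda x,y,z:ray(T,190+x/2.8,110+y/2.8,z)
d=t(284,308,145)-t(172,322,103);print(d,np.arctan2(d[1],d[0])-.137+np.pi)
d=t(208,279,156)-t(215,337,156);e=t(181,55,156)-t(186,110,156);print(d,e)
print((t(292,268,156)+t(208,279,156))/2)
E
```

```text
[  6.23107727 -79.97975042  42.        ] 1.5115474582462838
[3.99152511e+01 5.53506315e+00 1.13686838e-13] [40.05278026  4.40285404  0.        ]
[519.66370891 240.59976435 156.        ]
```

Emit:
servo_tool(slide=[[0.0094,-0.0429,0],[0.0094,-0.0429,0],[0.0094,-0.0429,0],[0.0094,-0.0429,0],[0.0094,-0.0429,0],[0.0094,-0.0429,0],[0.0094,-0.0429,0],[0,0,0]], delta_rot=[[0,0,0],[0,0,0],[0,0,0],[0,0,0],[0,0,0],[0,0,0],[0,0,0],[0,0,0]], hand=[1,1,1,1,1,1,1,1])

```text
clock: 14.33
tcp_pos: [379.5, 255.4, 295.6]
ee_rot: [0.0, -0.065, 0.998, -0.001]
force: [0.1, -0.4, 0.1]
gripper_width: 0.007
```

Emit:
servo_tool(slide=[[0,0,0],[0,0,0],[0,0,0]], delta_rot=[[0,0,0],[0,0,0],[0,0,0]], hand=[1,1,1])

```text
clock: 14.58
tcp_pos: [380.5, 261.4, 295.7]
ee_rot: [0.0, -0.067, 0.998, 0.0]
force: [0.1, 0.8, 0.4]
gripper_width: 0.005
```

```bash
python3 - <<'E'
from station import bot
import cv2
s=bot.sense();print(s["clock"],s["tcp_pos"],s["ee_rot"])
a=cv2.cvtColor(bot.capture("wrist"),cv2.COLOR_RGB2BGR)
cv2.imwrite("pics/wrist8.png",a)
cv2.imwrite("pics/w8c.png",cv2.resize(a[160:330,180:440],None,fx=3,fy=3,interpolation=cv2.INTER_CUBIC))
E
```

```text
14.5833 [380.54729754 261.407927   295.6633485 ] [ 2.28463476e-04 -6.72424948e-02  9.97736589e-01  3.05156294e-04]
```

View pics/w8c.png

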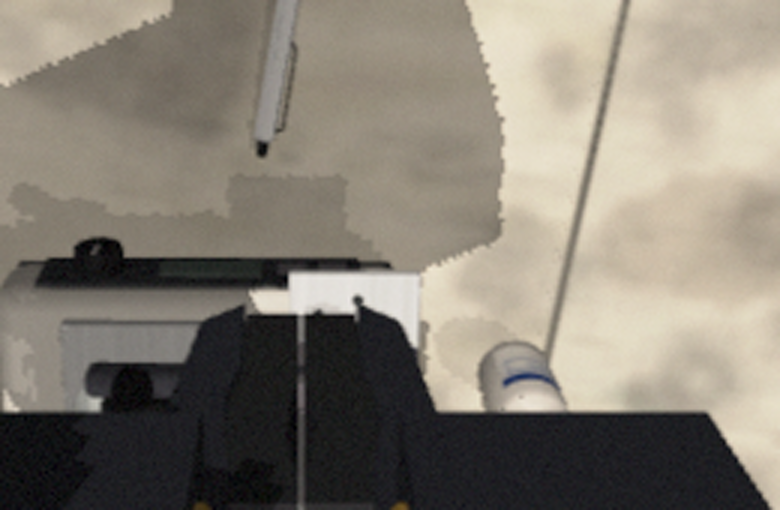

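```bash
python3 -c "
from station import bot
print(bot.job_done())"
```

```text
the job is handed in; nothing more can be done
None
```

I pushed the rack home, swung the clamp lever to its second stop, and handed the job in at about 14.6 s. No verdict was reported.

- **Rack:** I pushed it with closed fingertips until the tool stopped dead and the push force climbed to about 15 N. In the top images it moved about 40 mm. The tool stopped within 1 mm of where I expected for a rack at home.
- **Lever:** I followed the post round its arc with the fingers turning alongside it. The force rose to about 3–4 N just past the first click. It was near zero by about 1.3 rad and stayed there to the end of the arc, as expected if the lever had snapped to its stop. I then backed off and lifted clear.
- **Last checks:**
  - **Lever angle:** In the last wrist picture the lever arm is parallel to the tray's front edge to within about 1°. A blurred top-view estimate gave 1.51 rad, against 1.571 at the stop. That is only just over the 1.5 limit, with perhaps 0.05 rad of error. I trusted the sharper wrist view and the snap.
  - **Rest of the scene:** The rack stands upright between the rails. By eye, none of the bottles, carton, tube or pen has shifted between the first and last pictures. The arm is clear of everything, with the fingertips about 295 mm above the bench.

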